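# Check the stops of two hand crimper levers

### The arm

A 6-joint arm with a two-finger parallel gripper is mounted at the origin on a cart in front of the work surface, level with it; the furniture and walls round the work are solid. World frame = base frame: x ahead of the robot, y to its left, z up, the work surface at z = 0. Lengths are in m, angles in degrees, forces in N, time in s.
With the tool pointing down it reaches from about 0.25 to 0.725 m from the base axis. Payload 9.7 kg.
Tool frame: the origin (TCP) lies at the very end of the fingers, on their centre line; the grasp point (between the pads) lies 19 mm behind it; z points along the fingers, y is the direction in which the jaws open and shut (so a half turn about z gives the same grasp; the last joint's range is limited). The gripper opens to 85 mm and grips with 20 to 120 N. Pads are 22 mm wide; open, the fingers measure 114 mm over their backs; the gripper's body (76 mm by 85 mm) begins 54 mm behind the grasp point. The pads swing forward as they close: fully open they stand 13 mm farther back than shut.
Start: joints at [65.374, 4.979, 10.078, 95.1, 0, 90], TCP at [0.229, 0.5, 0.231] pointing down, gripper open.
Joint ranges: [-179.16, 179.16], [-48.56, 103.87], [-65.8, 70.77], [-126.05, 130.52], [-82.76, 87.17], [-180, 180]. Speed limits (degrees/s): [127.2, 127.2, 147.25, 180, 180, 180].

### API

Orientations are given as [roll, pitch, yaw] about the fixed x, y, z axes, in that order (R = Rz(yaw) Ry(pitch) Rx(roll)).
In Python, from workcell import bot gives the robot as it stands. The module is installed in compiled form; this text tells all that it offers.
- The arm moves only by the tool step_arm, never from a script. Its arguments are lists of equal length, an entry for each row: "dr": the turn, a rotation vector about the tool's x, y, z in rad, a list of three; "xyz": the shift along the tool's x, y, z in units of 40 mm (1.0 is 40 mm), a list of three; "gripper": the opening, from 0 (shut) to 1 (fully open). In form: {"dr": [[wx, wy, wz], ...], "xyz": [[x, y, z], ...], "gripper": [gripper, ...]}. A call has exactly 8 rows; each row is the pose to reach, as a shift and turn from the pose commanded when the call began, along the tool's axes at that moment; what a row does not reach only later rows make up. A row lasts 1/10 s, in which the tool goes at most 50 mm and 8.59 degrees, less where a joint would pass 70% of its speed; a pose out of reach is approached as far as the arm can. A call with a gripper value outside its range is refused whole. The fingers move at their own pace and stop on an object; "squeeze" is the grip in N (left out, the last holds). Time passes only in rows, so rows that repeat a pose let the fingers close, or fill a call up. It gives the time, the measured TCP pose, the force and the opening at its end, in the units of the state.
- bot.get_obs(): the state, without advancing time (a new reading comes with each control period).
- bot.camera(name): name is "scene" or "side" or "wrist"; returns a dict with "image" (384x512x3 uint8, red, green, blue), "camera_matrix" (3x3 intrinsics, pixels), "k1" (the pictures are not rectified: a ray, as slopes to the right and down, at radius r is drawn at 1 + k1 r^2 times it, then the intrinsics apply), "R" (3x3) and "t" (3): a world point X has camera coordinates R X + t. Camera axes: x right, y down, z forward; pixel columns grow to the right and rows downward; lengths in m; the calibration is good to about 2 mm. A picture is of the moment at which its call begins. There is no depth.
- bot.job_done(): hands the job in, once; it reports no verdict.
Trained networks look in a picture, given as the dict that the camera call returned (one of the last four; its "shot" number tells which), for a name from the list of things; names that differ only in an ending like _2 or _b are one class to them, and where a whole thing is asked for, a point or a joint stands for the part that bears it (a point fixed in the world has none). Each returns a list of dicts, best first, with "p" (0 to 1); they miss things now and then, are a little off and sometimes report something else, mostly with a low value. They report only what shows in the picture. A call takes as long as a camera call.
- bot.regions_of(picture, thing): "region" (384x512 bool, what is visible of it) and "box" ([centre column, centre row, width, height] in pixels, round what is visible of it).
The state is a dict: "time": time; "q": joint angles; "qd": joint speeds; "joint_efforts": joint torques, N m; "ee_pos": TCP position; "tcp_rot": TCP orientation; "wrist_force": force on the tool from outside, world axes, zero at the start; "torque": the same for the moment, N m; "opening": finger opening in m.
Only numpy, scipy, OpenCV 4.12 (cv2) and the standard library are available. Lean on these libraries where they do the work, as an engineer would, in place of code of your own. Each camera call takes 0.05 s, during which the arm holds its last target.

### The job

Check that the levers of the two hand crimpers stop short of their bars: with the outside of the fingers on the coloured pad, press the blue lever in until it comes up against its stop, hold it there for a second and let it spring fully out again; then press the red lever in to its stop in the same way, and finish while still holding it in. Press without forcing; do not pinch a lever or put fingers on the bars or on a lever's inner face, and leave everything else on the bench where it is.

Things in the scene. Friction and masses are not known exactly. Their poses are not given: they have to be found in the camera images.
- blue_stand: Hand vial crimper in a bench stand, the one with the blue lever pad. Bolted to the worktop, cannot move. Grey base plate 120 x 190 x 12 mm; its whole height is 130 mm. Origin on the worktop, near the middle of the base plate; x axis points from the lever to the bar (roughly away from the robot), z up. An aluminium head (x -9..45 mm, y 37..81 mm, top at 128 mm) stands at the +y end, with the crimping collet beyond it. Its front carries the upright lever hinge at x 8, y 50 mm.
- blue_bar: Fixed black-gripped bar of the blue crimper, behind its lever: round, 18 mm thick, running along the stand's y from the head at y 45 mm to y -106 mm, axis 115 mm above the worktop. Origin on its axis, at x 27, y 0 mm of the stand. Same axes as the stand. A small brass stop screw points from it at the lever root.
- blue_pad: Blue plastic pad, the outer face of the blue crimper's lever (the face turned to the robot), 96 mm long, 24 mm high, 7 mm thick, 103 to 127 mm above the worktop, free space above, below and in front. Origin at the middle of its outer face, 95 mm from the lever's hinge, 115 mm above the worktop. It turns with the lever: its x axis points square into the pad (the way to press, towards the bar), its y axis along the pad towards the hinge, z up.
- blue_back: Bare steel inner face of the blue lever, on the bar side right behind the blue pad (pad and steel together 13 mm thick). Origin at its centre, 93 mm from the hinge; axes as the pad.
- blue_lever (a joint): Angle of the blue lever in rad: 0 sprung fully out, 0.26 hard against its stop, where the lever's free end still stands about 27 mm short of the bar. The lever turns about an upright axis that lies 95 mm along +y and 7 mm along +x of the pad's frame. A spring pushes it out: at the middle of the pad it takes about 3 N to start and 6.4 N to reach the stop; let go, it springs back to 0.
- red_stand: Hand vial crimper in a bench stand, the one with the red lever pad. Bolted to the worktop, cannot move. Grey base plate 120 x 190 x 12 mm; its whole height is 130 mm. Origin on the worktop, near the middle of the base plate; x axis points from the lever to the bar (roughly away from the robot), z up. An aluminium head (x -9..45 mm, y 37..81 mm, top at 128 mm) stands at the +y end, with the crimping collet beyond it. Its front carries the upright lever hinge at x 8, y 50 mm.
- red_bar: Fixed black-gripped bar of the red crimper, behind its lever: round, 18 mm thick, running along the stand's y from the head at y 45 mm to y -106 mm, axis 115 mm above the worktop. Origin on its axis, at x 27, y 0 mm of the stand. Same axes as the stand. A small brass stop screw points from it at the lever root.
- red_pad: Red plastic pad, the outer face of the red crimper's lever (the face turned to the robot), 96 mm long, 24 mm high, 7 mm thick, 103 to 127 mm above the worktop, free space above, below and in front. Origin at the middle of its outer face, 95 mm from the lever's hinge, 115 mm above the worktop. It turns with the lever: its x axis points square into the pad (the way to press, towards the bar), its y axis along the pad towards the hinge, z up.
- red_back: Bare steel inner face of the red lever, on the bar side right behind the red pad (pad and steel together 13 mm thick). Origin at its centre, 93 mm from the hinge; axes as the pad.
- red_lever (a joint): Angle of the red lever in rad: 0 sprung fully out, 0.32 hard against its stop, where the lever's free end still stands about 18 mm short of the bar. The lever turns about an upright axis that lies 95 mm along +y and 7 mm along +x of the pad's frame. A spring pushes it out: at the middle of the pad it takes about 3 N to start and 7.2 N to reach the stop; let go, it springs back to 0.
- spanner: Loose steel double-ended spanner, 21 x 125 x 6 mm, lying on the worktop. Origin under its middle. Leave it alone.
- tape_roll: Loose roll of white tape, 67 mm across, 19 mm high. Origin under its middle. Leave it alone.
- stopper: Loose blue stopper, 27 mm across, 24 mm high. Origin under its middle. Leave it alone.
- vial_rack: Loose blue vial rack, 56 x 120 x 34 mm, behind the crimpers. Origin under its middle. Leave it alone.
- cap_box: Loose orange open box, 68 x 100 x 60 mm, at the right. Origin under its middle. Leave it alone.

How it is judged:
By the outcome, as a careful person would: the job done as asked, in the order asked, and still so for the second after the job is handed in, while the arm keeps its last pose, push and grip.
It also fails if it takes over 61 s, if anything falls off the work surface, if the arm or the gripper's body presses on something with over 40 N, if the wrist force passes 120 N, or if a joint passes its speed limit or range.

## Working session

There is one attempt and no reset: what is moved stays moved. The work goes in short steps, Python scripts to look and compute and a tool call to move; the robot and the scene stay as the last step left them, time stands still between calls to the robot, and variables do not carry over. Pictures are saved under pics/ and viewed, and the job is handed in when it is done.

Besides the shell and the picture viewer there is one more tool, called after "Emit:" by a JSON object that holds its "op" and its "data", one argument or row to a line. step_arm: Moves the arm, as the interface text tells. Its arguments: {"type":"object","properties":{"dr":{"type":"array"},"xyz":{"type":"array"},"gripper":{"type":"array"},"squeeze":{"type":"number"}},"required":["dr","xyz","gripper"]}

```bash
mkdir -p pics
cat > h.py <<'E'
import numpy as np, cv2
from workcell import bot
from scipy.spatial.transform import Rotation as R_
def save(p,n): cv2.imwrite('pics/'+n+'.png',p['image'][:,:,::-1])
def ray(p,u,v):
    K=p['camera_matrix'];xd=(u-K[0,2])/K[0,0];yd=(v-K[1,2])/K[1,1]
    rd=np.hypot(xd,yd);r=rd
    for _ in range(30): r=rd/(1+p['k1']*r*r)
    s=r/rd if rd>0 else 1
    d=p['R'].T@np.array([xd*s,yd*s,1]);o=-p['R'].T@p['t'];return o,d
def onz(p,u,v,z):
    o,d=ray(p,u,v);return o+d*(z-o[2])/d[2]
def proj(p,X):
    c=p['R']@np.asarray(X)+p['t'];x,y=c[:2]/c[2];f=1+p['k1']*(x*x+y*y);K=p['camera_matrix']
    return np.array([K[0,0]*x*f+K[0,2],K[1,1]*y*f+K[1,2]])
E
python3 - <<'E'
from h import *
o=bot.get_obs();print(o)
for n in ['scene','side']:
    p=bot.camera(n);save(p,n+'0');print(n,-p['R'].T@p['t'],p['k1'],p['camera_matrix'][0,0])
    for t in ['blue_pad','red_pad','blue_bar','red_bar','blue_stand','red_stand']:
        for r in bot.regions_of(p,t)[:2]:
            m=r['region'].astype(np.uint8)
            rect=cv2.minAreaRect(cv2.findNonZero(m)); print(t,round(r['p'],2),np.round(r['box'],1),cv2.boxPoints(rect).round().tolist())
E
```

```text
{'time': 0.0, 'q': array([ 6.53722174e+01,  5.00925501e+00,  1.00334275e+01,  9.51014397e+01,
       -3.99108425e-04,  8.99993694e+01]), 'qd': array([ 0.05391553,  0.08021086,  0.02966381,  0.0571321 , -0.04434491,
       -0.04027608]), 'joint_efforts': array([-2.78887474e-04, -5.20391536e+01,  4.64798570e+01,  1.64016680e-02,
        2.24717037e-04,  9.68665574e-06]), 'ee_pos': array([0.22909368, 0.49973886, 0.2305916 ]), 'tcp_rot': array([-1.79922733e+02,  3.98257713e-04,  1.55372849e+02]), 'wrist_force': array([-0.59403743, -0.43657616,  0.39417938]), 'torque': array([-0.00295325,  0.02422882,  0.02904482]), 'opening': 0.08532290423490668}
scene [-0.07303169 -0.89384143  0.85696005] -0.04606915879063707 399.6181495429629
red_pad 0.58 [232.4 156.2  19.1  17. ] [[224.0, 150.0], [228.0, 146.0], [242.0, 160.0], [237.0, 164.0]]
blue_bar 0.73 [235.6 161.1  55.   51.1] [[201.0, 169.0], [216.0, 133.0], [270.0, 156.0], [255.0, 192.0]]
blue_bar 0.56 [307.2 216.1  34.6  31.2] [[292.0, 203.0], [298.0, 196.0], [327.0, 225.0], [320.0, 231.0]]
red_bar 0.74 [244.3 148.9  32.4  11.5] [[226.0, 146.
[... 589 characters left out ...]
.6] [[214.0, 252.0], [227.0, 229.0], [230.0, 231.0], [218.0, 254.0]]
blue_bar 0.71 [258.7 161.1  18.6  20.6] [[248.0, 167.0], [263.0, 149.0], [268.0, 153.0], [253.0, 171.0]]
red_bar 0.82 [202.7 243.5   9.8  35.2] [[197.0, 259.0], [197.0, 224.0], [206.0, 224.0], [206.0, 259.0]]
red_bar 0.25 [209.5 218.8  22.6  34.7] [[198.0, 229.0], [208.0, 199.0], [225.0, 205.0], [215.0, 235.0]]
blue_stand 0.67 [258.4 181.8  51.9  58.7] [[228.0, 200.0], [255.0, 145.0], [289.0, 162.0], [262.0, 217.0]]
blue_stand 0.6 [273.9 270.1  18.9  21.9] [[262.0, 260.0], [283.0, 260.0], [283.0, 279.0], [262.0, 279.0]]
red_stand 0.77 [206.4 266.2  39.9  76.7] [[185.0, 301.0], [187.0, 224.0], [229.0, 225.0], [227.0, 302.0]]
```

Run:
```python
import cv2
a=cv2.imread('pics/scene0.png');b=cv2.imread('pics/side0.png')
cv2.imwrite('pics/s0c.png',cv2.resize(a[110:290,160:400],None,fx=3.3,fy=3.3,interpolation=cv2.INTER_CUBIC))
cv2.imwrite('pics/d0c.png',cv2.resize(b[120:320,130:370],None,fx=3,fy=3,interpolation=cv2.INTER_CUBIC))
```

```text
(no output)
```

View pics/scene0.png

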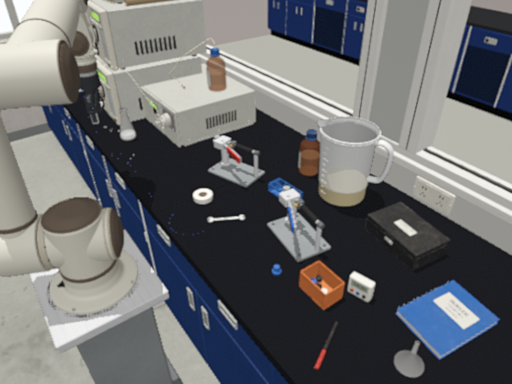

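View pics/side0.png

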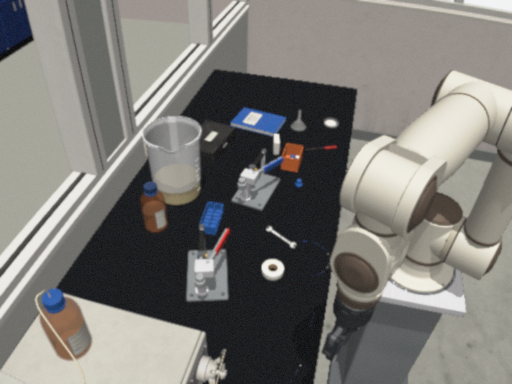

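View pics/s0c.png

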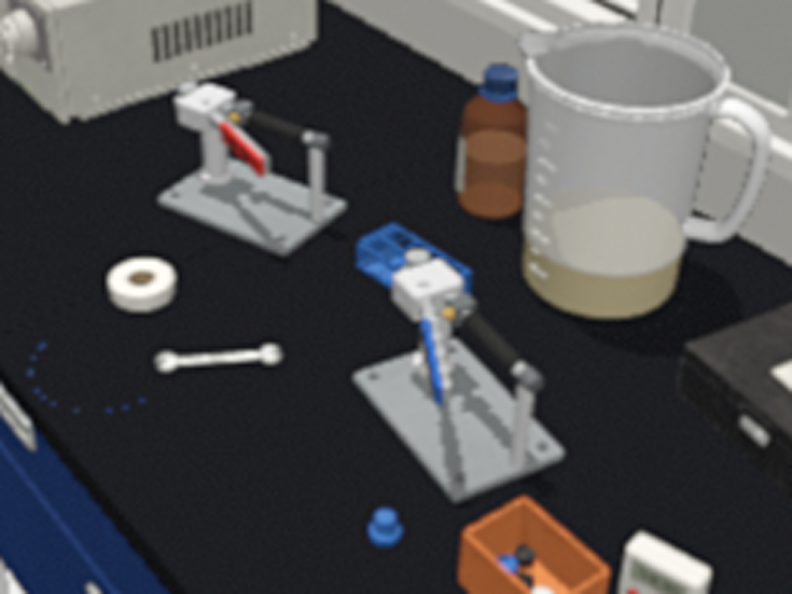

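View pics/d0c.png

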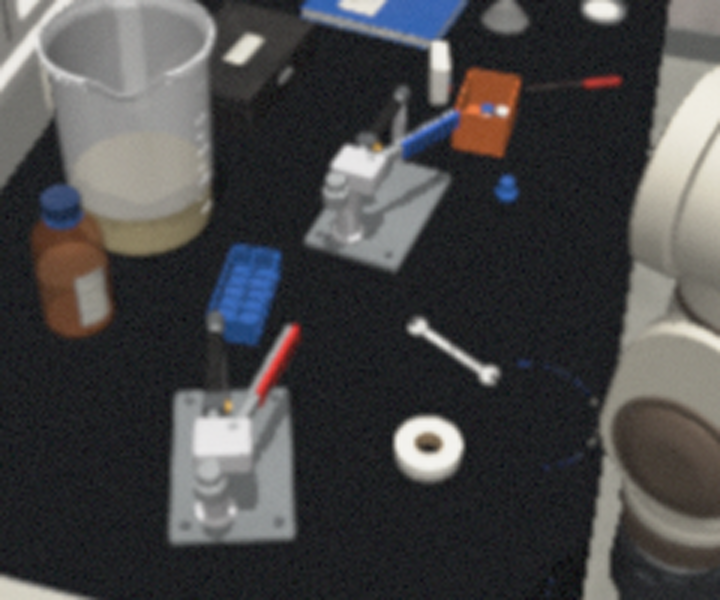

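```bash
cat > fit.py <<'E'
from h import *
from scipy.optimize import least_squares
ps=bot.camera('scene');pd=bot.camera('side')
S=lambda x,y:np.array([160+(x)/3.3,110+y/3.3]); D=lambda x,y:np.array([130+x/3,120+y/3])
pl=lambda sx,sy:('p',sx*.06,sy*.095,.012)
obs={'blue':[(ps,S(355,378),pl(-1,1)),(ps,S(457,500),pl(-1,-1)),(ps,S(564,455),pl(1,-1)),
 (pd,D(450,176),pl(-1,-1)),(pd,D(393,271),pl(-1,1)),(pd,D(305,242),pl(1,1)),
 (ps,S(527,372),('b',.027,-.106,.115)),(pd,D(402,93),('b',.027,-.106,.115))],
'red':[(ps,S(158,198),pl(-1,1)),(ps,S(287,254),pl(-1,-1)),(ps,S(347,206),pl(1,-1)),
 (pd,D(174,393),pl(1,-1)),(pd,D(289,389),pl(-1,-1)),(pd,D(296,538),pl(-1,1)),(pd,D(168,543),pl(1,1)),
 (ps,S(316,138),('b',.027,-.106,.115)),(pd,D(216,318),('b',.027,-.106,.115))]}
def W(v,X): 
    c,s=np.cos(v[2]),np.sin(v[2]);return np.array([v[0]+c*X[0]-s*X[1],v[1]+s*X[0]+c*X[1],X[2]])
res={}
for n,o in obs.items():
    def f(v):
        r=[]
        for p,uv,m in o:
            X=np.array(m[1:])
            if m[0]=='p': X=X+[v[3],v[4],0]
            r+=list(proj(p,W(v,X))-uv)
        return np.array(r+[v[3]/.005,v[4]/.005])
    g=np.mean([onz(p,*uv,.012) for p,uv,m in o if m[0]=='p'],0)
    s=least_squares(f,[g[0],g[1],0,0,0],loss='soft_l1');print(n,s.x.round(4),np.degrees(s.x[2]).round(1));print(f(s.x).round(1));res[n]=s.x
np.save('fit.npy',[res['blue'],res['red']])
ims=[cv2.resize(p['image'][:,:,::-1][y:y+180,x:x+240],None,fx=3.3,fy=3.3,interpolation=2) for p,x,y in[(ps,160,110),(pd,130,135)]]
for (p,x,y),im,nm in zip([(ps,160,110),(pd,130,135)],ims,['s','d']):
  for n,v in res.items():
    L=[]
    for z in (.128,):
        q=[(-.009,.037,z),(.045,.037,z),(.045,.081,z),(-.009,.081,z)];L+=[(q[i],q[(i+1)%4]) for i in range(4)]
    L.append(((.027,.045,.115),(.027,-.106,.115)))
    q=[(v[3]+a*.06,v[4]+b*.095,.012) for a,b in((1,1),(1,-1),(-1,-1),(-1,1))];L+=[(q[i],q[(i+1)%4]) for i in range(4)]
    ph=.42
    P=lambda a,b,z:(.008+np.cos(ph)*(a-.007)+np.sin(ph)*(b-.095),.05-np.sin(ph)*(a-.007)+np.cos(ph)*(b-.095),z)
    q=[P(0,b,z) for b,z in((.048,.103),(.048,.127),(-.048,.127),(-.048,.103))];L+=[(q[i],q[(i+1)%4]) for i in range(4)]
    for a,b in L:
        A,B=[tuple(int(t) for t in (proj(p,W(v,X))-[x,y])*3.3) for X in(a,b)];cv2.line(im,A,B,(0,255,0),1)
  cv2.imwrite('pics/ov_%s.png'%nm,im)
E
python3 fit.py
```

```text
blue [ 0.5631 -0.1907 -0.1512  0.0133 -0.0158] -8.7
[-1.3 -1.3 -1.2 -0.9  0.  -0.8  0.6 -1.1  1.1 -2.  -0.7 -1.7  0.6  2.3
 -0.7  0.3  2.7 -3.2]
red [ 0.6064  0.2241  0.3205  0.0142 -0.0078] 18.4
[-1.6 -0.6 -1.9 -1.6 -1.4 -1.5  0.3 -0.4 -0.1 -0.4 -0.4 -0.8  0.3 -0.8
  1.4  1.4 -0.5  0.3  2.8 -1.6]
```

View pics/ov_s.png

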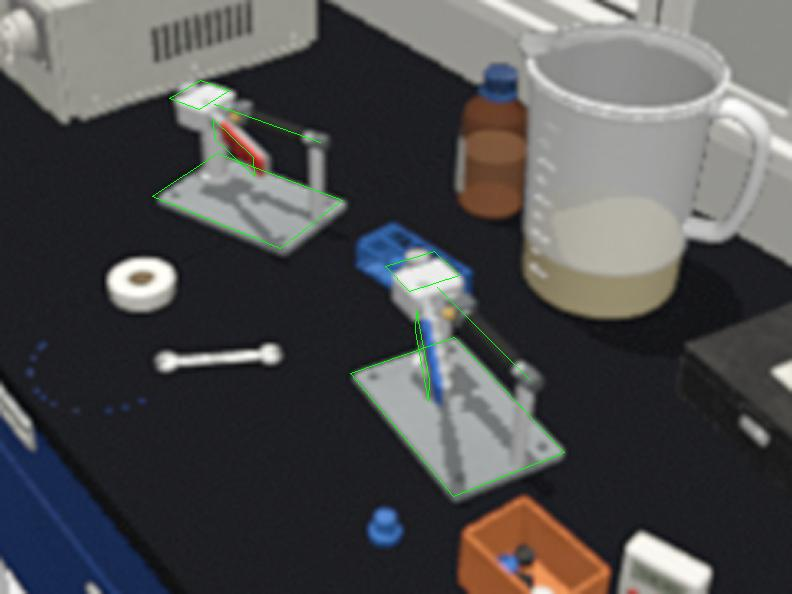

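View pics/ov_d.png

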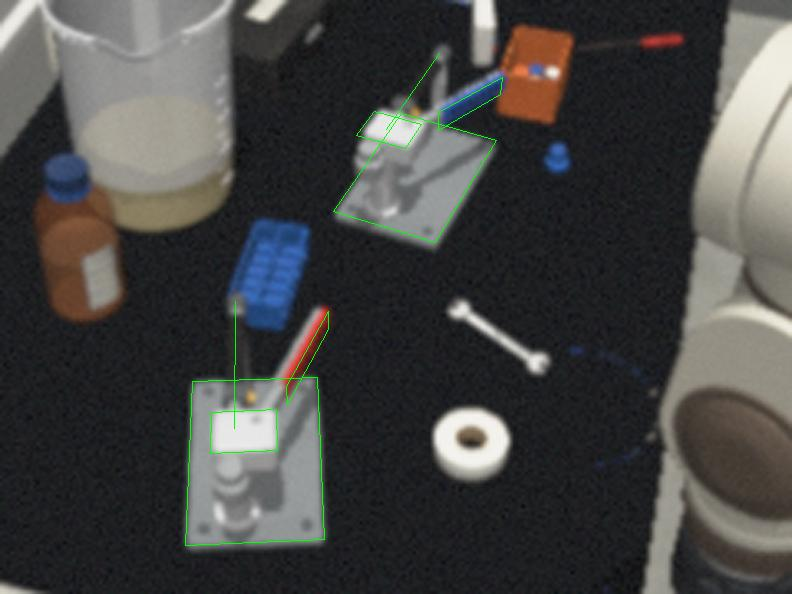

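Run:
```python
import cv2,numpy as np
a=cv2.imread('pics/scene0.png');b=cv2.imread('pics/side0.png')
def c(i,x,y,w=56,h=42,s=7): 
    m=cv2.resize(i[y:y+h,x:x+w],None,fx=s,fy=s,interpolation=cv2.INTER_CUBIC)
    for k in range(0,w,10):
        cv2.putText(m,str(x+k),(k*s,8),0,.35,(0,255,255),1);cv2.line(m,(k*s,0),(k*s,h*s),(0,90,90),1)
    for k in range(0,h,10):
        cv2.putText(m,str(y+k),(0,k*s+8),0,.35,(0,255,255),1);cv2.line(m,(0,k*s),(w*s,k*s),(0,90,90),1)
    return m
cv2.imwrite('pics/z1.png',np.vstack([np.hstack([c(a,275,184),c(a,211,130)]),np.hstack([c(b,235,140),c(b,190,222)])]))
```

```text
(no output)
```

View pics/z1.png

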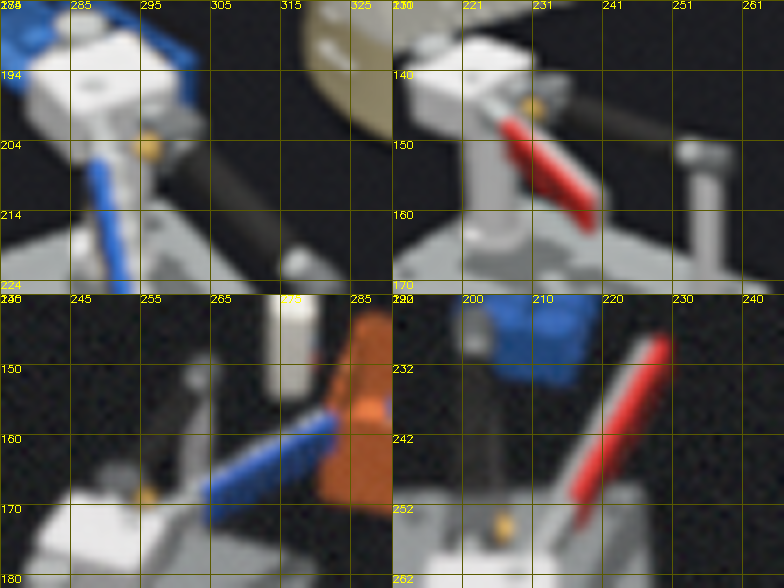

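```bash
cat > fit2.py <<'E'
from h import *
from scipy.optimize import least_squares
import fit
from fit import S,D,pl,W
ps,pd=fit.ps,fit.pd
H=lambda x,y:('h',x,y,.128)
P=lambda b,z:('l',0,b,z)
T,B=.127,.103
obs={'blue':[(p,uv,m) for p,uv,m in fit.obs['blue'] if m[0]=='p'],'red':[(p,uv,m) for p,uv,m in fit.obs['red'] if m[0]=='p']}
obs['blue']+=[(ps,(287.8,206.4),P(.048,T)),(ps,(293,231),P(-.048,B)),(pd,(263.5,167.1),P(.048,T)),(pd,(264.2,172.5),P(.048,B)),(pd,(281.4,156.4),P(-.048,T)),(pd,(282.4,159.9),P(-.048,B))]
obs['red']+=[(ps,(227.1,146.4),P(.048,T)),(ps,(226.6,149.2),P(.048,B)),(ps,(239.9,157.8),P(-.048,T)),(ps,(238.8,162.6),P(-.048,B)),(pd,(215.2,249.5),P(.048,T)),(pd,(216.1,254.9),P(.048,B)),(pd,(228.2,227.4),P(-.048,T)),(pd,(228.9,230.2),P(-.048,B))]
prior={'blue':fit.res['blue'],'red':fit.res['red']}
hd={'blue':[(ps,[(278.8,194.6),(288.5,200.9),(300,193.8)]),(pd,[(243.5,168.5),(259.5,171.2),(253.5,182.8),(239.5,177.8)])],
'red':[(ps,[(213.4,139.8),(224.5,143.8),(231.1,138.4)]),(pd,[(194.5,260.2),(213.5,259.5),(212.8,271.8),(194.5,272.2)])]}
for n in hd:
    for p,l in hd[n]:
        for uv in l:
            c=[(x,y) for x in(-.009,.045) for y in(.037,.081)]
            d=[np.linalg.norm(proj(p,W(prior[n],(*k,.128)))-uv) for k in c];obs[n].append((p,uv,H(*c[int(np.argmin(d))])))
def f(a):
    r=[]
    for i,n in enumerate(['blue','red']):
        v=a[6*i:6*i+6]
        for p,uv,m in obs[n]:
            X=np.array(m[1:])
            if m[0]=='p': X=X+[v[3],v[4],0]
            if m[0]=='l':
                ph=v[5];c,s=np.cos(ph),np.sin(ph);q=X-[.007,.095,0];X=np.array([.008+c*q[0]+s*q[1],.05-s*q[0]+c*q[1],X[2]])
            sh=a[12:14] if p is ps else a[14:16]
            r+=list(proj(p,W(v,X))+sh-uv)
        r+=[v[3]/.01,v[4]/.01,(v[5]-.42)/.03]
    return np.array(r+list(a[12:16]))
a0=np.r_[prior['blue'],.42,prior['red'],.42,0,0,0,0]
s=least_squares(f,a0,loss='soft_l1');a=s.x;print(a[:6].round(4),a[6:12].round(4),a[12:].round(2));print(f(a).round(1))
for i,n in enumerate(['blue','red']):
    v=a[6*i:6*i+6];psi=v[2]-v[5];h=W(v,(.008,.05,0))
    c,s_=np.cos(psi),np.sin(psi);pc=h[:2]+[c*-.007+s_*.095,s_*-.007-c*.095]
    print(n,'hinge',h[:2].round(4),'pad',pc.round(4),'yaw',np.degrees(psi).round(1))
E
python3 fit2.py | tail -12
```

```text
[-1.6 -0.6 -1.9 -1.6 -1.4 -1.5  0.3 -0.4 -0.1 -0.4 -0.4 -0.8  0.3 -0.8
  1.4  1.4 -0.5  0.3  2.8 -1.6]
[ 0.5616 -0.1987 -0.1289  0.0114 -0.006   0.4117] [ 0.6086  0.2209  0.3258  0.0124 -0.0046  0.4052] [ 1.1   0.41 -0.21  0.41]
[-1.4 -0.6 -0.2 -0.6  0.5 -1.1  0.3 -0.6  1.9 -1.1 -0.2 -0.4  0.9 -0.2
  0.5  2.8  0.3  1.1 -0.7  1.2  0.8  0.8 -0.6  2.6 -0.1 -1.8 -2.3 -0.6
  1.1  1.3  0.7 -0.4 -0.7  0.7  0.6 -3.6 -0.2 -2.5  1.1 -0.6 -0.3 -0.5
  0.  -0.6 -1.  -0.3 -1.1  0.1 -0.1 -0.3 -0.2 -0.2 -0.6  0.5 -0.5 -0.3
  0.5  0.6  3.3 -0.3  0.5  1.   1.4  0.7  1.8  0.1  2.  -0.1  1.1 -0.7
  4.   0.1  0.7 -2.  -0.1  0.4 -0.4 -0.8 -0.9 -0.3 -0.9  0.7 -0.8 -1.1
 -0.4  1.2 -0.5 -0.5  1.1  0.4 -0.2  0.4]
blue hinge [ 0.576  -0.1501] pad [ 0.5211 -0.228 ] yaw -31.0
red hinge [0.6002 0.2708] pad [0.5857 0.1767] yaw -4.6
```

Emit:
{"op": "step_arm", "data": {
  "dr": [
    [0,0,0.14],
    [0,0,0.28],
    [0,0,0.42],
    [0,0,0.56],
    [0,0,0.7],
    [0,0,0.84],
    [0,0,0.98],
    [0,0,1.12]
  ],
  "xyz": [
    [-0.8,-0.82,0],
    [-1.6,-1.64,0],
    [-2.4,-2.46,0],
    [-3.2,-3.28,0],
    [-4.0,-4.1,0],
    [-4.8,-4.92,0],
    [-5.6,-5.74,0],
    [-6.4,-6.56,0]
  ],
  "gripper": [0,0,0,0,0,0,0,0]
}}

```text
time: 1.7
ee_pos: [0.3527, 0.1531, 0.2316]
tcp_rot: [179.9, -0.0, 90.9]
wrist_force: [1.3, 0.6, -0.0]
opening: -0.0001
```

```bash
cat > to.py <<'E'
import sys
from h import *
o=bot.get_obs();e=o['tcp_rot'];A=R_.from_euler('xyz',e,degrees=True)
t=np.array([float(x) for x in sys.argv[1:4]]);yaw=float(sys.argv[4])
B=R_.from_euler('xyz',[180,0,yaw],degrees=True)
print('t',o['time'],o['ee_pos'].round(4),e.round(2),'F',o['wrist_force'].round(2),'q6',o['q'].round(1)[[0,5]],'op',round(o['opening'],4))
print('xyz',(A.inv().apply(t-o['ee_pos'])/.04).round(3),'dr',(A.inv()*B).as_rotvec().round(3))
E
python3 to.py .483 -.205 .16 59
```

```text
t 1.7 [0.3527 0.1531 0.2316] [ 1.7994e+02 -2.0000e-02  9.0900e+01] F [ 1.29  0.58 -0.  ] q6 [ 23.5 112.6] op -0.0001
xyz [-9.003  3.114  1.788] dr [ 0.001 -0.001  0.557]
```

Emit:
{"op": "step_arm", "data": {
  "dr": [
    [0,0,0.07],
    [0,0,0.14],
    [0,0,0.21],
    [0,0,0.28],
    [0,0,0.35],
    [0,0,0.42],
    [0,0,0.49],
    [0,0,0.56]
  ],
  "xyz": [
    [-1.13,0.38,0.1],
    [-2.26,0.76,0.2],
    [-3.39,1.14,0.3],
    [-4.52,1.52,0.4],
    [-5.65,1.9,0.5],
    [-6.78,2.3,0.6],
    [-7.9,2.7,0.8],
    [-9.0,3.1,1.0]
  ],
  "gripper": [0,0,0,0,0,0,0,0]
}}

```text
time: 2.5
ee_pos: [0.4844, -0.2048, 0.1912]
tcp_rot: [180.0, -0.0, 58.9]
wrist_force: [0.2, 1.3, -0.1]
opening: 0.0
```

```bash
python3 to.py .483 -.205 .098 59
python3 - <<'E'
from h import *
a=[]
for n in ['scene','side','wrist']:
    p=bot.camera(n);save(p,n+'1');a.append(p['image'][:,:,::-1])
a[0]=cv2.resize(a[0][150:300,230:400],(560,494));a[1]=cv2.resize(a[1][100:250,180:330],(494,494))
cv2.imwrite('pics/m1.png',cv2.resize(np.hstack([a[0],a[1]]),(800,375)))
E
```

```text
t 2.5 [ 0.4844 -0.2048  0.1912] [ 1.7995e+02 -1.0000e-02  5.8920e+01] F [ 0.19  1.26 -0.07] q6 [-22.9  98.2] op 0.0
xyz [-0.023 -0.031  2.33 ] dr [ 0.001 -0.    -0.001]
```

View pics/m1.png

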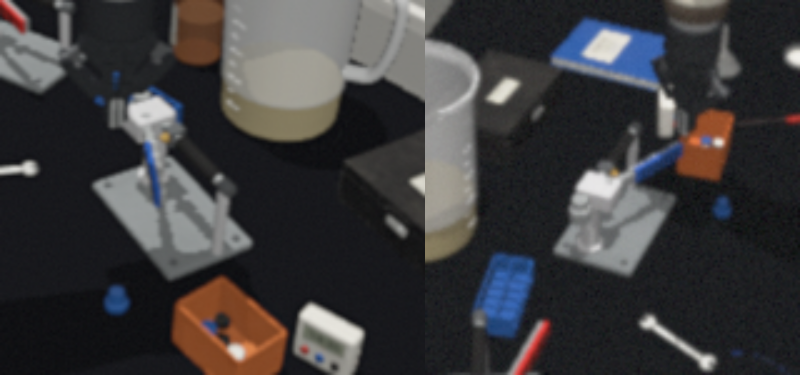

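View pics/wrist1.png

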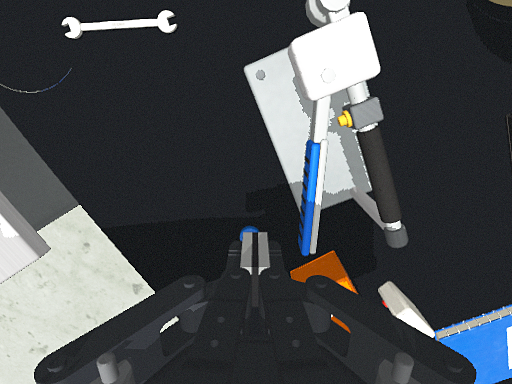

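```bash
python3 - <<'E'
from h import *
p=bot.camera('wrist')
a=onz(p,309,142,.127);b=onz(p,300,252,.127);print(a,b,(a+b)/2,np.linalg.norm(a-b),np.degrees(np.arctan2(*(a-b)[:2])))
a=onz(p,320,142,.127);b=onz(p,309,253,.127);print(a,b)
for u,v in[(293,50),(372,14),(385,70),(312,98)]: print(onz(p,u,v,.128))
r=bot.regions_of(p,'blue_pad')
if r:
  m=r[0]['region'];save(p,'wr');print(r[0]['p'],r[0]['box'])
E
python3 to.py .483 -.205 .1 59
```

```text
[ 0.54427944 -0.18060289  0.127     ] [ 0.49483858 -0.25921556  0.127     ] [ 0.51955901 -0.21990922  0.127     ] 0.09286737612114075 32.166492871159896
[ 0.55129357 -0.18478986  0.127     ] [ 0.50092822 -0.26405475  0.127     ]
[ 0.56396896 -0.11997852  0.128     ]
[ 0.6195709  -0.12699232  0.128     ]
[ 0.61286603 -0.16320368  0.128     ]
[ 0.56046873 -0.15400338  0.128     ]
0.7 [310.4, 197.8, 21.7, 112.5]
t 2.75 [ 0.4838 -0.2024  0.1912] [-179.95   -0.     59.11] F [-0.47 -0.58 -0.82] q6 [-22.7  98.2] op 0.0002
xyz [-0.066  0.018  2.28 ] dr [-0.001 -0.     0.002]
```

Emit:
{"op": "step_arm", "data": {
  "dr": [
    [0,0,0],
    [0,0,0],
    [0,0,0],
    [0,0,0],
    [0,0,0],
    [0,0,0],
    [0,0,0],
    [0,0,0]
  ],
  "xyz": [
    [0,0,0.5],
    [0,0,1.1],
    [0.05,0,1.7],
    [0.05,0,2.1],
    [0.05,0,2.28],
    [0.05,0.1,2.28],
    [0.05,0.2,2.28],
    [0.05,0.25,2.28]
  ],
  "gripper": [0,0,0,0,0,0,0,0]
}}

```text
time: 3.55
ee_pos: [0.4947, -0.2062, 0.1014]
tcp_rot: [179.9, -0.0, 59.1]
wrist_force: [-0.2, 0.5, 0.2]
opening: 0.0001
```

Run:
```python
from h import *
for i in range(1):
    p=bot.camera('wrist');save(p,'wr2')
    for _ in range(4):
        o=bot.get_obs();print(o['time'],o['ee_pos'].round(4),o['wrist_force'].round(2))
    p=bot.camera('scene');cv2.imwrite('pics/sc2.png',cv2.resize(p['image'][150:270,230:390,::-1],(800,600)))
```

```text
3.6 [ 0.4947 -0.2063  0.1012] [-0.32  0.13 -0.28]
3.6 [ 0.4947 -0.2063  0.1012] [-0.32  0.13 -0.28]
3.6 [ 0.4947 -0.2063  0.1012] [-0.32  0.13 -0.28]
3.6 [ 0.4947 -0.2063  0.1012] [-0.32  0.13 -0.28]
```

View pics/wr2.png

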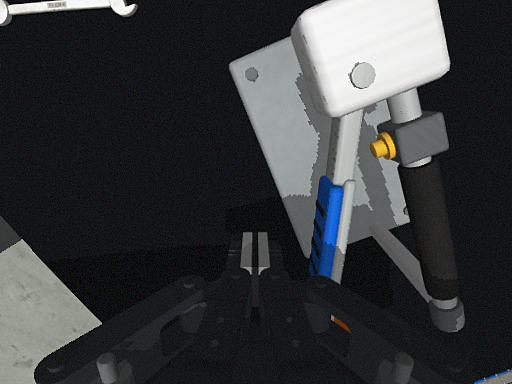

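View pics/sc2.png

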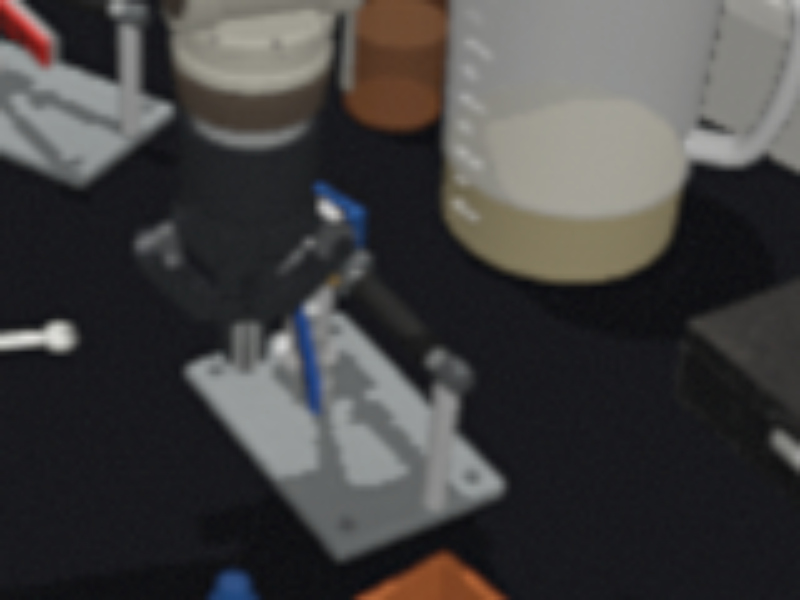

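Emit:
{"op": "step_arm", "data": {
  "dr": [
    [0,0,0],
    [0,0,0],
    [0,0,0],
    [0,0,0],
    [0,0,-0.02],
    [0,0,-0.05],
    [0,0,-0.08],
    [0,0,-0.08]
  ],
  "xyz": [
    [0,0,-0.1],
    [0,0.1,-0.17],
    [0,0.2,-0.17],
    [0,0.3,-0.17],
    [0,0.4,-0.17],
    [-0.01,0.5,-0.17],
    [-0.02,0.6,-0.17],
    [-0.02,0.6,-0.17]
  ],
  "gripper": [0,0,0,0,0,0,0,0]
}}

```text
time: 4.45
ee_pos: [0.5136, -0.2192, 0.1066]
tcp_rot: [-179.9, 0.0, 63.8]
wrist_force: [-4.6, 1.3, 1.8]
opening: -0.0002
```

```bash
cat > ck.py <<'E'
import sys
from h import *
o=bot.get_obs();y=np.radians(o['tcp_rot'][2]);n=np.array([np.sin(y),-np.cos(y)])
F=o['wrist_force'];print(o['time'],o['ee_pos'].round(4),o['tcp_rot'].round(1),'push',(-F[:2]@n).round(2),'tan',(F[:2]@[np.cos(y),np.sin(y)]).round(2),'z',F[2].round(2))
p=bot.camera('wrist');save(p,sys.argv[1]);o=bot.get_obs();print('push',(-o['wrist_force'][:2]@n).round(2),o['ee_pos'].round(4))
E
python3 ck.py wr3
```

```text
4.45 [ 0.5136 -0.2192  0.1066] [-179.9    0.    63.8] push 4.68 tan -0.92 z 1.78
push 4.01 [ 0.5135 -0.2191  0.1066]
```

View pics/wr3.png

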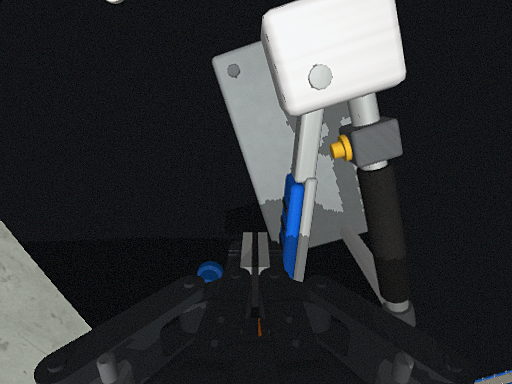

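Run:
```python
import cv2,numpy as np
from h import *
a=cv2.imread('pics/wr3.png')[210:310,190:350]
a=cv2.convertScaleAbs(cv2.resize(a,(800,500),interpolation=cv2.INTER_CUBIC),alpha=2.2,beta=20)
p=bot.camera('wrist')
o=bot.get_obs();A=R_.from_euler('xyz',o['tcp_rot'],degrees=True)
for sy in(.0145,-.0145,.0225):
  for sx in(-.011,.011):
    L=[proj(p,o['ee_pos']+A.apply([sx,sy,z])) for z in(0,-.01,-.02,-.03,-.04)]
    print(sx,sy,[l.round().tolist() for l in L])
    for l in L: cv2.circle(a,tuple(int(k) for k in (l-[190,210])*5),3,(0,255,0),-1)
cv2.imwrite('pics/z3.png',a)
```

```text
-0.011 0.0145 [[280.0, 263.0], [281.0, 274.0], [283.0, 285.0], [285.0, 298.0], [287.0, 312.0]]
0.011 0.0145 [[281.0, 230.0], [283.0, 239.0], [285.0, 249.0], [287.0, 260.0], [289.0, 272.0]]
-0.011 -0.0145 [[231.0, 263.0], [230.0, 274.0], [228.0, 285.0], [227.0, 298.0], [225.0, 312.0]]
0.011 -0.0145 [[230.0, 230.0], [229.0, 239.0], [227.0, 249.0], [225.0, 260.0], [223.0, 272.0]]
-0.011 0.0225 [[293.0, 263.0], [296.0, 273.0], [298.0, 285.0], [301.0, 298.0], [304.0, 312.0]]
0.011 0.0225 [[295.0, 230.0], [298.0, 239.0], [301.0, 248.0], [304.0, 259.0], [308.0, 272.0]]
```

View pics/z3.png

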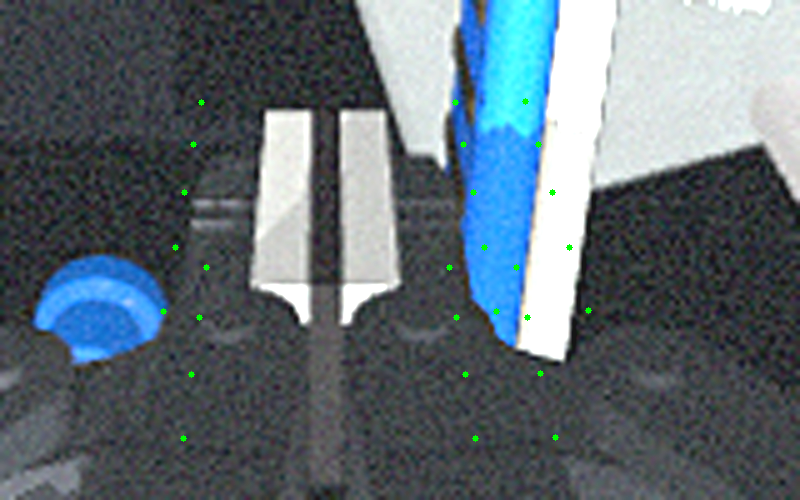

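Run:
```python
from h import *
p=bot.camera('wrist');save(p,'wr4')
for u,v,z in[(298,176,.127),(290,176,.127),(303,282,.127),(303,282,.115),(287,273,.127),(263,30,.128),(395,0,.128),(402,92,.128),(292,115,.128)]: print(u,v,onz(p,u,v,z).round(4))
print(proj(p,bot.get_obs()['ee_pos']), -p['R'].T@p['t'],p['k1'])
```

```text
298 176 [ 0.5523 -0.1836  0.127 ]
290 176 [ 0.549 -0.182  0.127]
303 282 [ 0.5317 -0.238   0.127 ]
303 282 [ 0.5299 -0.2473  0.115 ]
287 273 [ 0.5265 -0.2291  0.127 ]
263 30 [ 0.564  -0.1228  0.128 ]
395 0 [ 0.6147 -0.1351  0.128 ]
402 92 [ 0.6064 -0.1691  0.128 ]
292 115 [ 0.5608 -0.1575  0.128 ]
[255.70465712 247.39447347] [ 0.54986873 -0.14397812  0.24912793] -0.05080983430826765
```

Emit:
{"op": "step_arm", "data": {
  "dr": [
    [0,0,-0.02],
    [0,0,-0.04],
    [0,0,-0.06],
    [0,0,-0.08],
    [0,0,-0.1],
    [0,0,-0.12],
    [0,0,-0.13],
    [0,0,-0.13]
  ],
  "xyz": [
    [0,0.05,0],
    [-0.01,0.1,0],
    [-0.01,0.15,0],
    [-0.02,0.2,0],
    [-0.03,0.25,0],
    [-0.04,0.3,0],
    [-0.04,0.33,0],
    [-0.04,0.33,0]
  ],
  "gripper": [0,0,0,0,0,0,0,0]
}}

```text
time: 5.4
ee_pos: [0.5243, -0.2263, 0.1065]
tcp_rot: [-179.9, 0.0, 71.1]
wrist_force: [-6.2, -0.9, 0.4]
opening: -0.0002
```

```bash
python3 ck.py wr5
```

```text
5.4 [ 0.5243 -0.2263  0.1065] [-179.9    0.    71.1] push 5.6 tan -2.82 z 0.37
push 5.93 [ 0.5242 -0.2263  0.1065]
```

View pics/wr5.png

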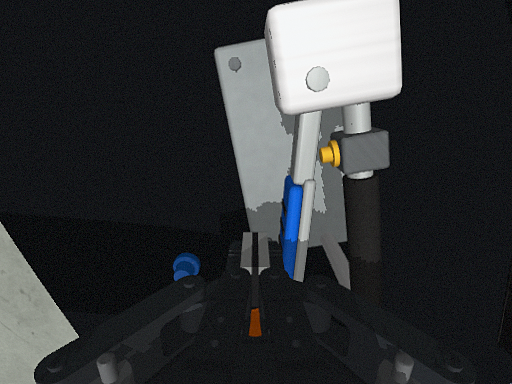

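Emit:
{"op": "step_arm", "data": {
  "dr": [
    [0,0,-0.01],
    [0,0,-0.02],
    [0,0,-0.03],
    [0,0,-0.04],
    [0,0,-0.04],
    [0,0,-0.04],
    [0,0,-0.04],
    [0,0,-0.04]
  ],
  "xyz": [
    [0,0.025,0],
    [0,0.05,0],
    [-0.01,0.075,0],
    [-0.01,0.1,0],
    [-0.01,0.11,0],
    [-0.01,0.11,0],
    [-0.01,0.11,0],
    [-0.01,0.11,0]
  ],
  "gripper": [0,0,0,0,0,0,0,0]
}}

```text
time: 6.25
ee_pos: [0.5279, -0.2283, 0.1065]
tcp_rot: [-179.9, 0.1, 73.4]
wrist_force: [-8.3, -2.3, 0.3]
opening: -0.0002
```

```bash
python3 ck.py wr6
```

```text
6.25 [ 0.5279 -0.2283  0.1065] [-1.799e+02  1.000e-01  7.340e+01] push 7.27 tan -4.58 z 0.31
push 6.79 [ 0.528  -0.2284  0.1065]
```

View pics/wr6.png

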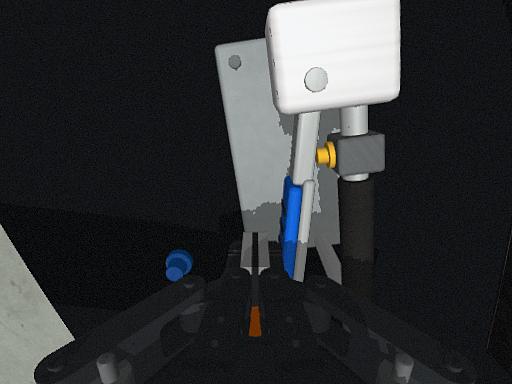

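Emit:
{"op": "step_arm", "data": {
  "dr": [
    [0,0,-0.01],
    [0,0,-0.01],
    [0,0,-0.02],
    [0,0,-0.02],
    [0,0,-0.02],
    [0,0,-0.02],
    [0,0,-0.02],
    [0,0,-0.02]
  ],
  "xyz": [
    [0,0.015,0],
    [0,0.03,0],
    [0,0.045,0],
    [0,0.05,0],
    [0,0.05,0],
    [0,0.05,0],
    [0,0.05,0],
    [0,0.05,0]
  ],
  "gripper": [0,0,0,0,0,0,0,0]
}}

```text
time: 7.1
ee_pos: [0.5298, -0.229, 0.1064]
tcp_rot: [-179.9, 0.1, 74.5]
wrist_force: [-8.2, -1.9, 1.4]
opening: -0.0001
```

```bash
python3 ck.py wr7
python3 - <<'E'
import cv2,numpy as np
b=[cv2.resize(cv2.imread(f'pics/wr{i}.png')[90:290,250:390],(400,571),interpolation=2) for i in(6,7)]
cv2.imwrite('pics/c67.png',np.hstack(b))
E
```

```text
7.1 [ 0.5298 -0.229   0.1064] [-1.799e+02  1.000e-01  7.450e+01] push 7.35 tan -4.03 z 1.37
push 6.71 [ 0.5298 -0.229   0.1064]
```

View pics/c67.png

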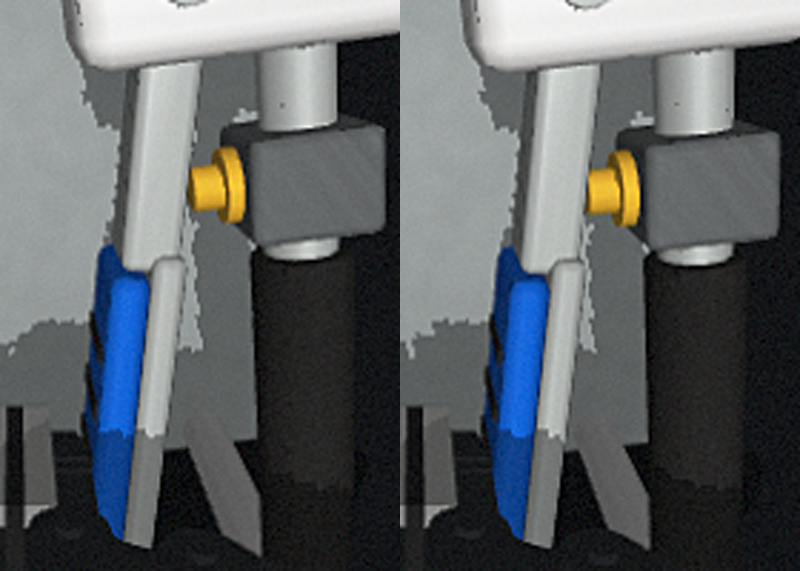

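Emit:
{"op": "step_arm", "data": {
  "dr": [
    [0,0,-0.005],
    [0,0,-0.01],
    [0,0,-0.01],
    [0,0,-0.02],
    [0,0,-0.02],
    [0,0,-0.02],
    [0,0,-0.02],
    [0,0,-0.02]
  ],
  "xyz": [
    [0,0.015,0],
    [0,0.03,0],
    [0,0.045,0],
    [0,0.05,0],
    [0,0.05,0],
    [0,0.05,0],
    [0,0.05,0],
    [0,0.05,0]
  ],
  "gripper": [0,0,0,0,0,0,0,0]
}}

```text
time: 7.95
ee_pos: [0.5303, -0.2294, 0.1064]
tcp_rot: [-179.7, 0.1, 75.7]
wrist_force: [-15.3, -1.8, 3.9]
opening: 0.0001
```

```bash
python3 ck.py wr8
python3 - <<'E'
import cv2,numpy as np
b=[cv2.resize(cv2.imread(f'pics/wr{i}.png')[90:290,250:390],(400,571),interpolation=2) for i in(7,8)]
cv2.imwrite('pics/c78.png',np.hstack(b))
E
```

```text
7.95 [ 0.5303 -0.2294  0.1064] [-1.797e+02  1.000e-01  7.570e+01] push 14.35 tan -5.56 z 3.87
push 13.64 [ 0.5303 -0.2294  0.1064]
```

View pics/c78.png

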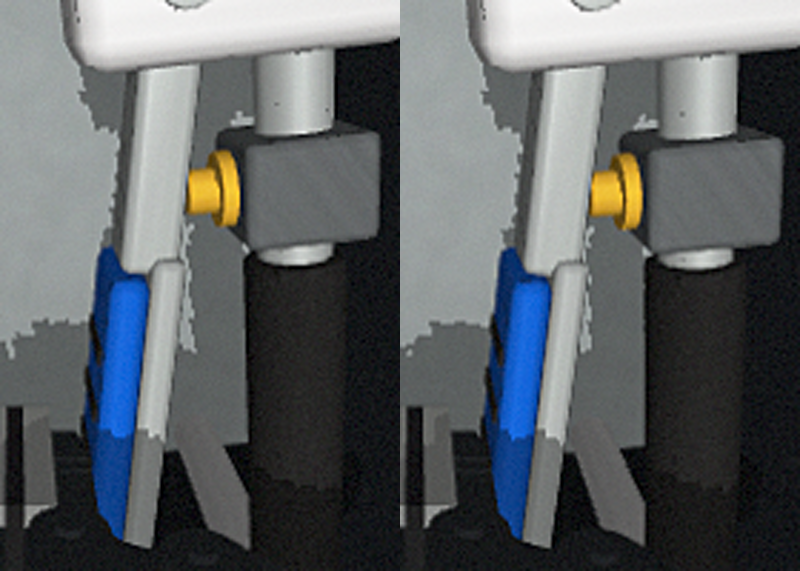

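Emit:
{"op": "step_arm", "data": {
  "dr": [
    [0,0,0],
    [0,0,0],
    [0,0,0],
    [0,0,0],
    [0,0,0],
    [0,0,0],
    [0,0,0],
    [0,0,0]
  ],
  "xyz": [
    [0,-0.01,0],
    [0,-0.01,0],
    [0,-0.01,0],
    [0,-0.01,0],
    [0,-0.01,0],
    [0,-0.01,0],
    [0,-0.01,0],
    [0,-0.01,0]
  ],
  "gripper": [0,0,0,0,0,0,0,0]
}}

```text
time: 8.8
ee_pos: [0.5303, -0.2294, 0.1064]
tcp_rot: [-179.8, 0.1, 75.7]
wrist_force: [-13.0, -2.5, 4.0]
opening: -0.0
```

Emit:
{"op": "step_arm", "data": {
  "dr": [
    [0,0,0],
    [0,0,0],
    [0,0,0],
    [0,0,0],
    [0,0,0],
    [0,0,0],
    [0,0,0],
    [0,0,0]
  ],
  "xyz": [
    [0,0,0],
    [0,0,0],
    [0,0,0],
    [0,0,0],
    [0,0,0],
    [0,0,0],
    [0,0,0],
    [0,0,0]
  ],
  "gripper": [0,0,0,0,0,0,0,0]
}}

```text
time: 9.6
ee_pos: [0.5303, -0.2294, 0.1064]
tcp_rot: [-179.8, 0.1, 75.7]
wrist_force: [-12.8, -2.0, 3.4]
opening: -0.0001
```

```bash
python3 ck.py wr9
```

```text
9.6 [ 0.5303 -0.2294  0.1064] [-1.798e+02  1.000e-01  7.570e+01] push 11.9 tan -5.1 z 3.4
push 12.95 [ 0.5303 -0.2294  0.1064]
```

Emit:
{"op": "step_arm", "data": {
  "dr": [
    [0,0,0.04],
    [0,0,0.08],
    [0,0,0.13],
    [0,0,0.18],
    [0,0,0.24],
    [0,0,0.28],
    [0,0,0.28],
    [0,0,0.28]
  ],
  "xyz": [
    [0,-0.12,0],
    [0,-0.26,0],
    [0.02,-0.42,0],
    [0.02,-0.6,0],
    [0,-0.8,0],
    [0,-1.0,0],
    [0,-1.2,0],
    [0,-1.3,0]
  ],
  "gripper": [0,0,0,0,0,0,0,0]
}}

```text
time: 10.45
ee_pos: [0.4818, -0.2161, 0.107]
tcp_rot: [180.0, -0.0, 59.8]
wrist_force: [1.0, 0.3, 0.0]
opening: 0.0001
```

```bash
python3 ck.py wr10; python3 to.py .52 .17 .2 85
```

```text
10.45 [ 0.4818 -0.2161  0.107 ] [180.   -0.   59.8] push -0.7 tan 0.76 z 0.0
push -0.47 [ 0.4815 -0.216   0.1071]
t 10.5 [ 0.4815 -0.216   0.1071] [ 1.7998e+02 -1.0000e-02  5.9750e+01] F [ 0.72  0.3  -0.64] q6 [-24.2  96.1] op 0.0
xyz [ 8.822 -4.03  -2.323] dr [ 0.    -0.    -0.441]
```

View pics/wr10.png

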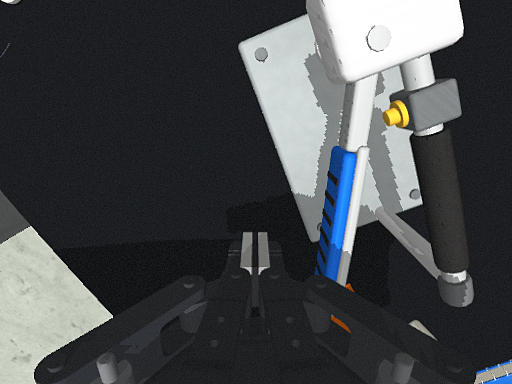

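Emit:
{"op": "step_arm", "data": {
  "dr": [
    [0,0,0],
    [0,0,0],
    [0,0,-0.07],
    [0,0,-0.14],
    [0,0,-0.21],
    [0,0,-0.28],
    [0,0,-0.35],
    [0,0,-0.42]
  ],
  "xyz": [
    [0,0,-1.0],
    [0.3,-0.2,-2.0],
    [1.3,-0.6,-2.07],
    [2.4,-1.1,-2.07],
    [3.5,-1.6,-2.07],
    [4.6,-2.1,-2.07],
    [5.7,-2.6,-2.07],
    [6.8,-3.1,-2.07]
  ],
  "gripper": [0,0,0,0,0,0,0,0]
}}

```text
time: 11.3
ee_pos: [0.5125, 0.0833, 0.1899]
tcp_rot: [179.9, -0.0, 84.0]
wrist_force: [1.9, -0.2, -0.6]
opening: -0.0001
```

```bash
python3 to.py .535 .18 .19 85.4
```

```text
t 11.3 [0.5125 0.0833 0.1899] [ 1.7994e+02 -2.0000e-02  8.3970e+01] F [ 1.89 -0.16 -0.59] q6 [  9.2 105.3] op -0.0001
xyz [ 2.464  0.306 -0.   ] dr [ 0.001 -0.    -0.025]
```

Emit:
{"op": "step_arm", "data": {
  "dr": [
    [0,0,0],
    [0,0,-0.01],
    [0,0,-0.02],
    [0,0,-0.02],
    [0,0,-0.02],
    [0,0,-0.02],
    [0,0,-0.02],
    [0,0,-0.02]
  ],
  "xyz": [
    [0.6,0.1,0],
    [1.2,0.2,0],
    [1.8,0.3,0],
    [2.3,0.3,0],
    [2.46,0.3,0],
    [2.46,0.3,0],
    [2.46,0.3,0],
    [2.46,0.3,0]
  ],
  "gripper": [0,0,0,0,0,0,0,0]
}}

```text
time: 12.1
ee_pos: [0.535, 0.1768, 0.1899]
tcp_rot: [180.0, 0.0, 84.9]
wrist_force: [-0.3, 0.4, -0.0]
opening: -0.0
```

```bash
python3 ck.py wr11
```

```text
12.1 [0.535  0.1768 0.1899] [180.    0.   84.9] push 0.35 tan 0.38 z -0.02
push 0.3 [0.535  0.1768 0.1899]
```

View pics/wr11.png

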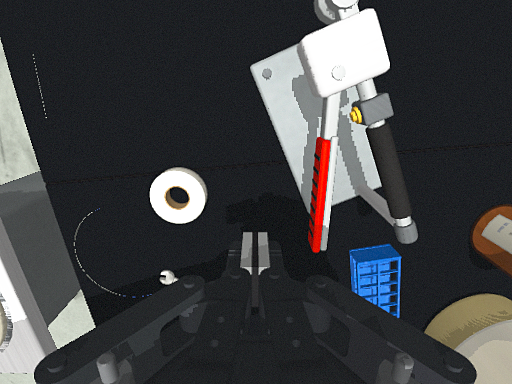

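Run:
```python
from h import *
p=bot.camera('wrist')
a=onz(p,318,140,.127);b=onz(p,310,251,.127);print(a,b,(a+b)/2,np.linalg.norm(a-b),np.degrees(np.arctan2(*(a-b)[:2])))
c=[onz(p,*k,.128) for k in[(300,42),(378,12),(389,63),(308,95)]];print(np.round(c,4))
print('jug edge',onz(p,435,320,.1),onz(p,475,293,.1))
y=np.radians(bot.get_obs()['tcp_rot'][2]);e=bot.get_obs()['ee_pos']
psi=-np.arctan2(*(a-b)[:2]);n=np.array([np.cos(psi),np.sin(psi)]);pc=((a+b)/2)[:2];print('psi',np.degrees(psi),'contact',pc-.0145*n)
d=pc-.0145*n-e[:2];print('tool x,y',d@[np.cos(y),np.sin(y)]/.04,d@[np.sin(y),-np.cos(y)]/.04,e,bot.get_obs()['tcp_rot'])
```

```text
[0.58632883 0.22572746 0.127     ] [0.57802876 0.1324952  0.127     ] [0.58217879 0.17911133 0.127     ] 0.09360099568991448 5.08738543140161
[[0.5757 0.2926 0.128 ]
 [0.628  0.3071 0.128 ]
 [0.6365 0.2749 0.128 ]
 [0.5798 0.2581 0.128 ]]
jug edge [0.71881878 0.01444231 0.1       ] [0.75836728 0.04582715 0.1       ]
psi -5.08738543140161 contact [0.56773591 0.18039712]
tool x,y 0.15999580103198757 0.8073556804472042 [0.53499761 0.17692175 0.18990676] [ 1.79981502e+02 -2.47165384e-03  8.48503696e+01]
```

Emit:
{"op": "step_arm", "data": {
  "dr": [
    [0,0,0],
    [0,0,0],
    [0,0,0],
    [0,0,0],
    [0,0,0],
    [0,0,0],
    [0,0,0],
    [0,0,0]
  ],
  "xyz": [
    [0.05,0,0.5],
    [0.1,0,1.1],
    [0.16,0,1.7],
    [0.16,0,2.0],
    [0.16,0.1,2.07],
    [0.16,0.3,2.07],
    [0.16,0.5,2.07],
    [0.16,0.6,2.07]
  ],
  "gripper": [0,0,0,0,0,0,0,0]
}}

```text
time: 13.0
ee_pos: [0.561, 0.1818, 0.108]
tcp_rot: [179.9, -0.0, 84.9]
wrist_force: [0.3, 0.2, -0.3]
opening: 0.0001
```

```bash
python3 ck.py wr12
```

```text
13.0 [0.561  0.1818 0.108 ] [179.9  -0.   84.9] push -0.26 tan 0.21 z -0.3
push 0.88 [0.5611 0.1818 0.1076]
```

View pics/wr12.png

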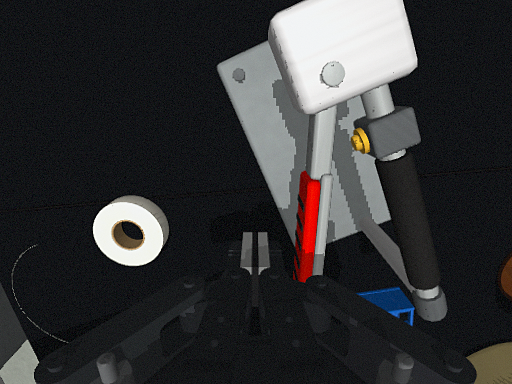

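Emit:
{"op": "step_arm", "data": {
  "dr": [
    [0,0,0],
    [0,0,0],
    [0,0,-0.04],
    [0,0,-0.08],
    [0,0,-0.12],
    [0,0,-0.16],
    [0,0,-0.2],
    [0,0,-0.2]
  ],
  "xyz": [
    [0,0.1,0],
    [0,0.2,0],
    [-0.02,0.3,0],
    [-0.04,0.4,0],
    [-0.05,0.5,0],
    [-0.06,0.59,0],
    [-0.06,0.68,0],
    [-0.06,0.68,0]
  ],
  "gripper": [0,0,0,0,0,0,0,0]
}}

```text
time: 13.85
ee_pos: [0.5859, 0.1767, 0.1069]
tcp_rot: [-179.9, 0.0, 96.4]
wrist_force: [-4.5, -2.7, 1.9]
opening: -0.0001
```

```bash
python3 ck.py wr13
```

```text
13.85 [0.5859 0.1767 0.1069] [-179.9    0.    96.4] push 4.81 tan -2.15 z 1.94
push 5.74 [0.5858 0.1767 0.1069]
```

View pics/wr13.png

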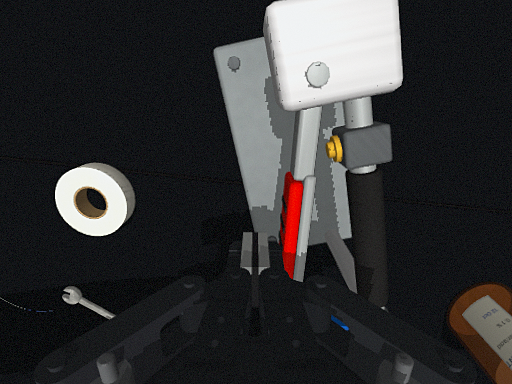

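Emit:
{"op": "step_arm", "data": {
  "dr": [
    [0,0,-0.02],
    [0,0,-0.04],
    [0,0,-0.06],
    [0,0,-0.08],
    [0,0,-0.1],
    [0,0,-0.1],
    [0,0,-0.1],
    [0,0,-0.1]
  ],
  "xyz": [
    [-0.01,0.05,0],
    [-0.02,0.1,0],
    [-0.03,0.15,0],
    [-0.04,0.2,0],
    [-0.05,0.25,0],
    [-0.05,0.25,0],
    [-0.05,0.25,0],
    [-0.05,0.25,0]
  ],
  "gripper": [0,0,0,0,0,0,0,0]
}}

```text
time: 14.7
ee_pos: [0.5956, 0.1756, 0.1069]
tcp_rot: [-179.9, 0.0, 102.1]
wrist_force: [-5.8, -2.3, 2.4]
opening: 0.0
```

```bash
python3 ck.py wr14
```

```text
14.7 [0.5956 0.1756 0.1069] [-179.9    0.   102.1] push 6.19 tan -0.98 z 2.42
push 6.28 [0.5956 0.1756 0.1069]
```

View pics/wr14.png

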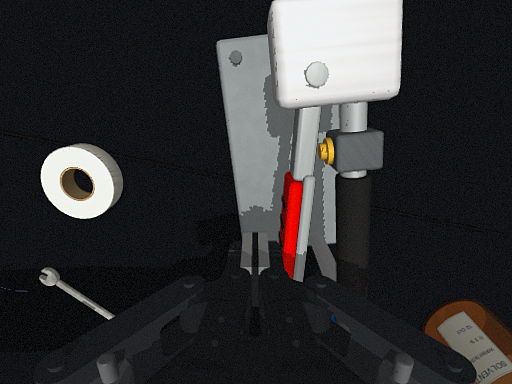

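Push about 6.2 N; a few mm remain to the stop (the lever root is still short of the brass screw near px (322,150)).

Emit:
{"op": "step_arm", "data": {
  "dr": [
    [0,0,-0.01],
    [0,0,-0.02],
    [0,0,-0.03],
    [0,0,-0.04],
    [0,0,-0.04],
    [0,0,-0.04],
    [0,0,-0.04],
    [0,0,-0.04]
  ],
  "xyz": [
    [0,0.025,0],
    [-0.01,0.05,0],
    [-0.01,0.075,0],
    [-0.02,0.1,0],
    [-0.02,0.1,0],
    [-0.02,0.1,0],
    [-0.02,0.1,0],
    [-0.02,0.1,0]
  ],
  "gripper": [0,0,0,0,0,0,0,0]
}}

```text
time: 15.55
ee_pos: [0.5996, 0.1756, 0.1069]
tcp_rot: [-179.9, 0.0, 104.3]
wrist_force: [-5.6, -5.0, 3.1]
opening: -0.0002
```

```bash
python3 ck.py wr15
```

```text
15.55 [0.5996 0.1756 0.1069] [-179.9    0.   104.3] push 6.69 tan -3.46 z 3.09
push 6.48 [0.5996 0.1755 0.1069]
```

Emit:
{"op": "step_arm", "data": {
  "dr": [
    [0,0,-0.005],
    [0,0,-0.01],
    [0,0,-0.02],
    [0,0,-0.02],
    [0,0,-0.02],
    [0,0,-0.02],
    [0,0,-0.02],
    [0,0,-0.02]
  ],
  "xyz": [
    [0,0.015,0],
    [-0.01,0.03,0],
    [-0.01,0.045,0],
    [-0.01,0.05,0],
    [-0.01,0.05,0],
    [-0.01,0.05,0],
    [-0.01,0.05,0],
    [-0.01,0.05,0]
  ],
  "gripper": [0,0,0,0,0,0,0,0]
}}

```text
time: 16.4
ee_pos: [0.601, 0.1755, 0.1069]
tcp_rot: [-179.8, 0.0, 105.5]
wrist_force: [-10.4, -5.1, 4.6]
opening: 0.0003
```

```bash
python3 ck.py wr16
```

```text
16.4 [0.601  0.1755 0.1069] [-179.8    0.   105.5] push 11.41 tan -2.15 z 4.61
push 10.23 [0.6011 0.1755 0.1069]
```

View pics/wr16.png

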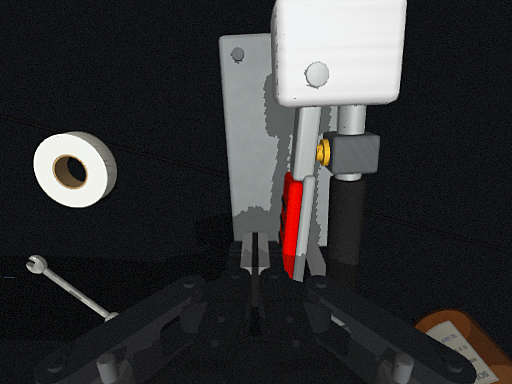

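Emit:
{"op": "step_arm", "data": {
  "dr": [
    [0,0,0],
    [0,0,0],
    [0,0,0],
    [0,0,0],
    [0,0,0],
    [0,0,0],
    [0,0,0],
    [0,0,0]
  ],
  "xyz": [
    [0,0.01,0],
    [0,0.015,0],
    [0,0.015,0],
    [0,0.015,0],
    [0,0.015,0],
    [0,0.015,0],
    [0,0.015,0],
    [0,0.015,0]
  ],
  "gripper": [0,0,0,0,0,0,0,0]
}}

```text
time: 17.25
ee_pos: [0.6012, 0.1755, 0.1069]
tcp_rot: [-179.7, 0.0, 105.5]
wrist_force: [-11.7, -5.5, 4.8]
opening: 0.0001
```

Emit:
{"op": "step_arm", "data": {
  "dr": [
    [0,0,0],
    [0,0,0],
    [0,0,0],
    [0,0,0],
    [0,0,0],
    [0,0,0],
    [0,0,0],
    [0,0,0]
  ],
  "xyz": [
    [0,0,0],
    [0,0,0],
    [0,0,0],
    [0,0,0],
    [0,0,0],
    [0,0,0],
    [0,0,0],
    [0,0,0]
  ],
  "gripper": [0,0,0,0,0,0,0,0]
}}

```text
time: 18.05
ee_pos: [0.6012, 0.1755, 0.1069]
tcp_rot: [-179.7, 0.0, 105.5]
wrist_force: [-11.7, -5.8, 4.5]
opening: -0.0003
```

```bash
python3 ck.py wr17
python3 - <<'E'
from h import *
s=bot.camera('scene')['image'][110:290,160:400,::-1];d=bot.camera('side')['image'][120:300,130:370,::-1]
w=cv2.imread('pics/wr17.png')[90:290,250:390]
cv2.imwrite('pics/fin.png',np.hstack([cv2.resize(s,(400,300)),cv2.resize(d,(400,300))]));cv2.imwrite('pics/finw.png',cv2.resize(w,(400,571)))
E
```

```text
18.05 [0.6012 0.1755 0.1069] [-179.7    0.   105.5] push 12.86 tan -2.49 z 4.47
push 13.02 [0.6012 0.1755 0.1069]
```

View pics/fin.png

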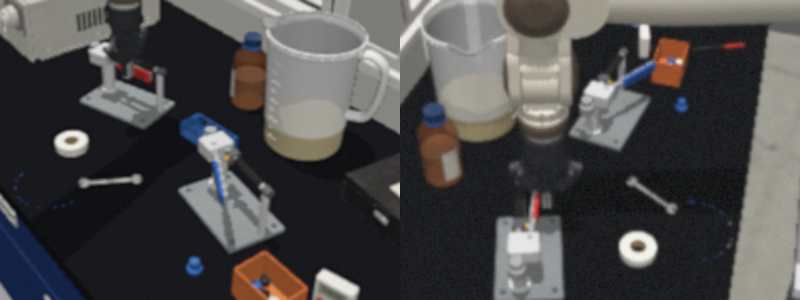

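View pics/finw.png

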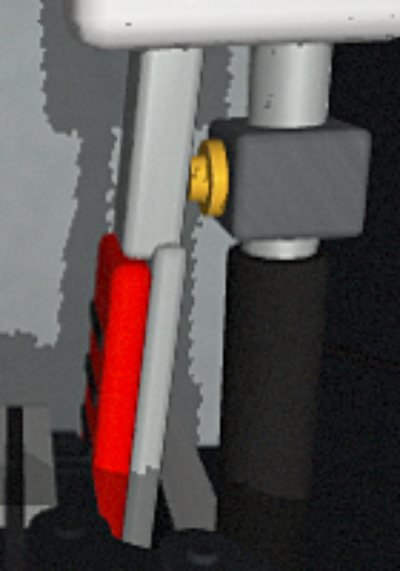

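```bash
python3 -c "
from workcell import bot
print(bot.job_done())"
```

```text
the job is handed in; nothing more can be done
None
```

I pressed both levers to their stops, the blue one first and then the red one. I handed the job in at about 18 s, with the red lever still held in. I pressed with the gripper shut and the back of one finger near the middle of each coloured pad.

- **Blue lever:** it reached its stop when the push rose from about 7 N to 14 N and the tool stopped moving. I eased off to about 12 N and held for about 1.6 s. I then backed the finger clear; the wrist picture showed the lever fully out with a gap to the finger.
- **Red lever:** it reached its stop when the push rose from about 6.6 N to 11 N, with the lever root against the brass screw in the wrist picture. A further 0.6 mm of commanded travel moved the tool only about 0.2 mm. It was held at about 13 N when I handed in.
- **Last checks:** in the final scene and side pictures the blue lever is out, and the spanner, tape, stopper and box look unmoved. The rack is in place in the scene view, but the arm hides it in the side view.
- **Disagreements:**
  - The first pose estimate from the two room cameras was up to about 8 mm different from the wrist camera's, so I used the wrist view and the force readings to find contact.
  - There was some sideways drag on the pads, up to about 5 N on blue and 2–3 N on red at the stop.

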